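Set a sprung board holder to its marked width

ROBOT

A 6-joint arm with a two-finger parallel gripper is mounted at the origin on a cart in front of the work surface, level with it; the furniture and walls round the work are solid. World frame = base frame: x ahead of the robot, y to its left, z up, the work surface at z = 0. Lengths are in mm, angles in rad, forces in N, time in s.
With the tool pointing down it reaches from about 350 to 875 mm from the base axis. Payload 4.2 kg.
Tool frame: the origin (TCP) lies midway between the tips of the shut fingers; the grasp point (between the pads) lies 19 mm behind it (arm.grip_depth is the distance from the TCP to the grasp point, in mm); z points along the fingers, x is the direction in which the jaws open and shut, and the axes are right-handed (so a half turn about z gives the same grasp; the last joint's range is limited). The gripper opens to 85 mm and grips with 20 to 120 N. Pads are 22 mm wide; open, the fingers measure 114 mm over their backs; the gripper's body (76 mm by 85 mm) begins 54 mm behind the grasp point. The pads swing forward as they close: fully open they stand 13 mm farther back than shut.
Start: joints at [0.259, 0.385, 0.008, 0, -1.194, -0.259], TCP at [624.979, 0.025, 231.312] pointing down, gripper open.
Joint ranges: [-3.14, 3.14], [-1.21, 2.06], [-1.07, 1.41], [-3.16, 2.05], [-2.99, -0.16], [-3.1, 3.1]. Speed limits (rad/s): [2.79, 2.79, 3.14, 3.14, 3.14, 3.14].

INTERFACE

Orientations are given as a unit quaternion [x, y, z, w].
In Python, from bench import arm, eyes, find_in, silhouettes gives the robot as it stands. The module is installed in compiled form; this text tells all that it offers.
- The arm moves only by the tool play_rows, never from a script. Its arguments are lists of equal length, an entry for each row: "offset": the shift along the world's x, y, z in mm, a list of three; "turn": the turn about the world's z in rad. In form: {"offset": [[x, y, z], ...], "turn": [turn, ...]}. A call has 1 to 12 rows; each row shifts and turns the pose as measured when the row begins; what a row does not reach is not made up. A row lasts 1/10 s, in which the tool goes at most 50 mm and 8.59 degrees, less where a joint would pass 70% of its speed; a pose out of reach is approached as far as the arm can. A call is refused whole if a number of a shift passes 50 or a number of a turn 0.15, either way. A call with a gripper value outside its range is refused whole. "grip" is the gripper's target within -1 to 1 (fully open at 1, half-way at 0, shut at -1), set as the call begins (left out, the last holds). The fingers move at their own pace and stop on an object; the grip force is fixed at half the most. Time passes only in rows, so rows that do not move let the fingers close. It gives the time, the measured TCP pose, the force and the opening at its end, in the units of the state.
- arm.read_state(): the state, without advancing time (a new reading comes with each control period).
- eyes.get_image(name): name is "scene" or "side" or "wrist"; returns (picture, depth): 384x512x3 uint8, red, green, blue; 384x512 float32, mm along the optical axis (not along the pixel's ray), 0 where there is no reading.
- eyes.camera_params(name): a dict with "camera_matrix" (3x3 intrinsics, pixels), "camera_from_world" (4x4, takes a point from world to camera coordinates). Camera axes: x right, y down, z forward; pixel columns grow to the right and rows downward; lengths in mm; the calibration is good to about 2 mm. A picture is of the moment at which its call begins: read the wrist's pose just before it. camera_params takes no time and is no camera call; for the wrist camera it gives the pose at the moment of the call.
- arm.job_done(): hands the job in, once; it reports no verdict.
Trained networks look in the newest picture that a camera, given by its name, has taken for a name from the list of things; names that differ only in an ending like _2 or _b are one class to them, and where a whole thing is asked for, a point or a joint stands for the part that bears it (a point fixed in the world has none). Each returns a list of dicts, best first, with "score" (0 to 1); they miss things now and then, are a little off and sometimes report something else, mostly with a low value. They report only what shows in the picture. A call takes as long as a camera call.
- find_in(camera, query): "bbox" ([centre column, centre row, width, height] in pixels, round what is visible of it).
- silhouettes(camera, query): "mask" (384x512 bool, what is visible of it) and "bbox" ([centre column, centre row, width, height] in pixels, round what is visible of it).
The state is a dict: "clock": time; "joints": joint angles; "joint_vel": joint speeds; "joint_efforts": joint torques, N m; "position": TCP position; "ee_rot": TCP orientation; "contact_force": force on the tool from outside, world axes, zero at the start; "wrist_torque": the same for the moment, N m; "gripper_width": finger opening in mm.
Only numpy, scipy, OpenCV 4.12 (cv2) and the standard library are available. Lean on these libraries where they do the work, as an engineer would, in place of code of your own. Each camera call takes 0.05 s, during which the arm holds its last target. There are 200 camera calls.

TASK

Set the sprung board holder open at its marked width, ready for a board: hold its latch knob aside, draw the jaw out against its spring to the pointed marker on the scale, feel for the hidden notch beside the marker and leave the knob latched there by itself. Never let the jaw snap back, and leave the things round about where they lie.

Things in the scene. Friction and masses are not known exactly. Their poses are not given: they have to be found in the camera images.
- holder: Board holder, a grey and aluminium slide fixture fixed to the bench: base 320 x 145 mm, highest fixed part 64 mm up. Origin: on the bench under the middle of the base; x runs along the slide, away from the robot, to the fixed far jaw; y to the left, z up.
- jaw (a joint): How far the sliding jaw is drawn out, in m: 0 closed, up to 0.11; it moves along the holder's -x (toward the robot). A spring pulls it back to 0 with 6 N at 0 and 120 N/m more (about 11 N at 0.04, 14 N at 0.065, 17 N at 0.09), with about 1 N of friction.
- knob (a joint): Sideways position of the latch knob on the jaw, in m: 0 latched (to the holder's +y), 0.009 fully aside (to -y). A spring pushes it to +y with 3 N at 0, 5.3 N at 0.009. Its tongue enters a notch by 7 mm: above 0.0075 it is clear and the jaw can travel. Between notches the teeth hold it out at about 0.007; over a notch it goes in to 0.
- knob_grip (a point): Grip point of the latch knob, an upright black block 24 mm (holder x) x 32 mm (holder y), sides free from 50 to 100 mm up, with a 28 x 36 mm cap to 106 mm. Point on its middle line, 85 mm up, axes as the holder's. In the holder's frame it is at x = 0.02 - jaw, y = -knob. The moving jaw plate stands 60 mm to its +x, 62 mm high.
- latch_cover (a point): Middle of the top (55 mm up) of the grey cover, 36 mm wide, along the holder's left side. It hides a bar with three notches 25 mm apart, each 11 mm wide along x, for the knob's 8 mm tongue. The bar may be up to 7 mm off either way, so the notches must be felt for. With the jaw closed, the first tooth stops the pull after 5 to 19 mm unless the knob is held aside.
- pointer (a point): Tip of the sliding jaw's steel pointer, 50 mm up, beside the scale rail (aluminium, top 46 mm up, along the holder's right side); always at the same holder x as the knob's middle.
- marker: Dark pointed tab, 14 mm wide, 18 mm high, on the scale rail beside one of the three notches (jaw at 0.04, 0.065 or 0.09); the two other places have flat 8 mm screw heads. Origin at its foot on the rail, axes as the holder's. The latched pointer rests within 8 mm of its x; the tongue can drop in from there to 3 mm further out, and the spring then draws it back to that rest.
- relay_board: Green circuit board (on the green mat) 78 x 104 x 15 mm lying left of the holder; bystander. Origin under its centre.
- solder_spool: Solder reel 52 mm across, 33 mm high, left of the holder; bystander. Origin under its centre.
- flux_bottle: Small bottle 37 mm across, 92 mm high, right of the holder; bystander. Origin under its centre.
- side_cutters: Side cutters 52 x 106 x 12 mm lying right of the holder; bystander. Origin under the centre.

How it is judged:
By the outcome, as a careful person would: the job done as asked, in the order asked, and still so for the second after the job is handed in, with the robot touching nothing.
It also fails if it takes over 54 s, if anything falls off the work surface, if the arm or the gripper's body presses on something with over 40 N, if the wrist force passes 120 N, or if a joint passes its speed limit or range.

## Working session

There is one attempt and no reset: what is moved stays moved. The work goes in short steps, Python scripts to look and compute and a tool call to move; the robot and the scene stay as the last step left them, time stands still between calls to the robot, and variables do not carry over. Pictures are saved under pics/ and viewed, on a budget of 10 in all, crops included, one or two more only if the job needs it, and the job is handed in when it is done.

Besides the shell and the picture viewer there is one more tool, called in YAML: its name, and indented under it one key for each argument. play_rows: Moves the arm, as the interface text tells. Its arguments: {"type":"object","properties":{"offset":{"type":"array","items":{"type":"array","items":{"type":"number"}}},"turn":{"type":"array","items":{"type":"number"}},"grip":{"type":"number"}},"required":["offset","turn"]}

```bash
mkdir -p pics; cat > h.py <<'E'
import numpy as np, cv2
from bench import arm, eyes, find_in, silhouettes
def snap(n,f=None):
    P=eyes.camera_params(n); im,d=eyes.get_image(n)
    if f: cv2.imwrite('pics/'+f,im[:,:,::-1])
    K=np.array(P["camera_matrix"]);T=np.array(P["camera_from_world"])
    v,u=np.mgrid[:384,:512]
    c=np.stack([(u-K[0,2])/K[0,0]*d,(v-K[1,2])/K[1,1]*d,d,np.ones_like(d)],-1)
    W=(c@np.linalg.inv(T).T)[...,:3]; W[d==0]=np.nan
    return im,d,W,K,T
E
python3 - <<'E'
from h import *
s=arm.read_state();print(s)
ims=[]
for n in ["scene","side","wrist"]:
    im,d,W,K,T=snap(n); ims.append(im); np.savez('/tmp/%s.npz'%n,im=im,W=W,K=K,T=T)
    print(n,np.linalg.inv(T)[:3,3])
    for q in ["knob_grip","marker","pointer","latch_cover","holder"]:
        r=find_in(n,q)[:2]
        for o in r:
            b=o['bbox'];print(q,np.round(b),round(o['score'],2),W[int(min(b[1],383)),int(min(b[0],511))].round())
cv2.imwrite('pics/a.png',cv2.resize(np.hstack(ims[:1]),(800,600))[:,:,::-1])
cv2.imwrite('pics/w.png',cv2.resize(ims[2],(800,600))[:,:,::-1])
E
```

```text
{'clock': 0.0, 'joints': array([ 2.58577483e-01,  3.85585035e-01,  6.62189109e-03, -4.76134260e-04,
       -1.19400447e+00, -2.58621405e-01]), 'joint_vel': array([-0.00040802, -0.00010506,  0.00032668, -0.00075708,  0.00029223,
        0.00016056]), 'joint_efforts': array([-9.55001960e-04, -3.92286408e+01,  1.88399577e+01,  4.18616563e+00,
       -4.72148502e-03,  8.27910434e-07]), 'position': array([ 6.24417101e+02, -1.28205118e-03,  2.30206249e+02]), 'ee_rot': array([ 1.09795447e-04,  9.99999380e-01, -6.37135122e-05, -1.10612736e-03]), 'contact_force': array([0.74162869, 0.19014772, 0.09701457]), 'wrist_torque': array([ 0.03454528, -0.0213975 , -0.02227268]), 'gripper_width': 85.54560715409383}
scene [109.42439926 377.20456727 672.07705804]
knob_grip [243. 194.  32.  40.] 0.59 [596.  12.  88.]
marker [287. 203.  10.  10.] 0.44 [551. -66.  50.]
pointer [244. 205.  68.  69.] 0.74 [596.  10.  57.]
pointer [288. 202.   8.  14.] 0.61 [552. -66.  52.]
latch_cover [253. 225. 156. 130.] 0.68 [560.  17.  34.]
holder [253. 225. 152. 133.] 0.69 [560.  17.  34.]
holder [244. 195.  29.  39.] 0.69 [595.  10.  83.]
side [533.01964132 769.37418726 466.81202888]
knob_grip [259. 194.  18.  34.] 0.79 [600.  17.  87.]
marker [284. 192.   2.  11.] 0.49 [546. -69.  50.]
pointer [248. 197.  48.  32.] 0.79 [632. -52.  47.]
latch_cover [268. 211. 152.  69.] 0.95 [579.  12.  44.]
latch_cover [237. 259.  25.  29.] 0.57 [636. 133.   2.]
holder [267. 212. 151.  61.] 0.8 [580.  38.  56.]
wrist [625.48040263 -68.31669223 374.63406628]
knob_grip [274. 181.  42.  47.] 0.76 [611.  -5. 105.]
marker [325. 121.  17.  15.] 0.57 [548. -65.  50.]
pointer [281. 172. 145.  67.] 0.63 [603. -16. 107.]
latch_cover [292. 172. 258. 133.] 0.78 [585.  -3.  44.]
holder [290. 169. 260. 134.] 0.57 [588.  -8.  51.]
```

View pics/w.png

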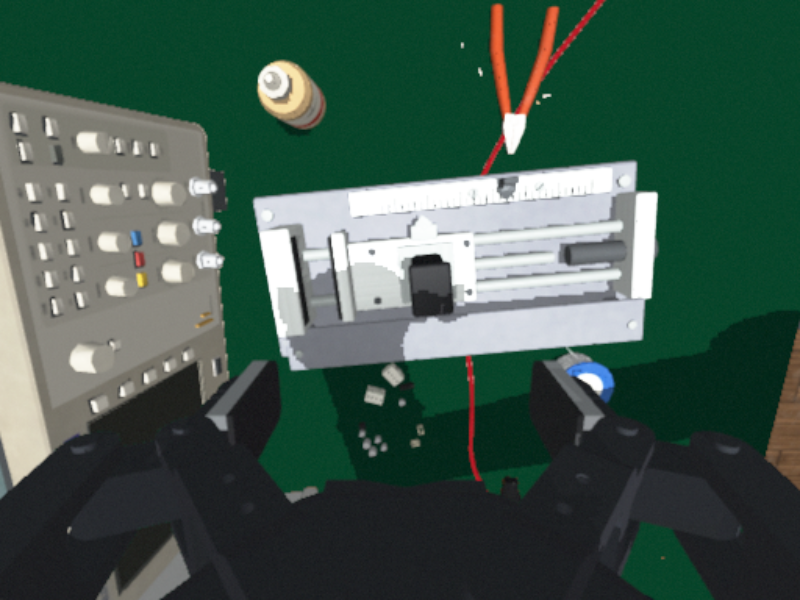

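View pics/a.png

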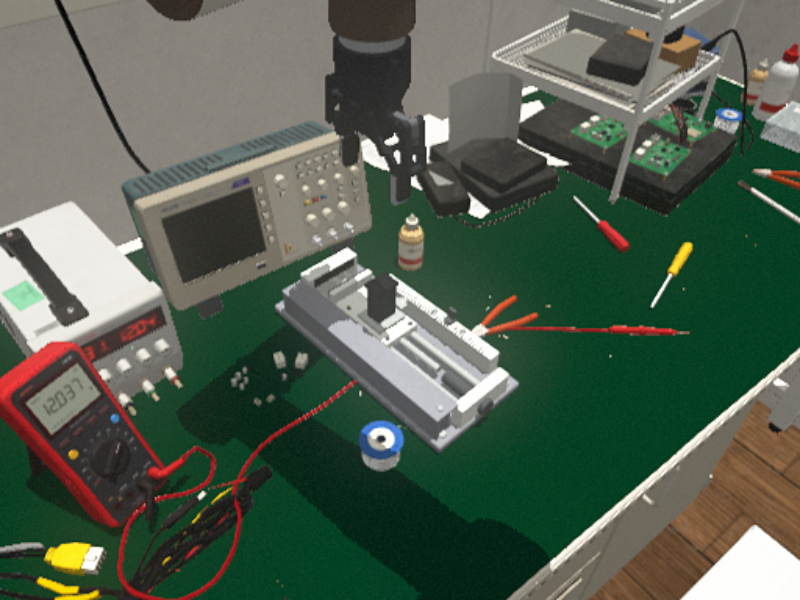

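The wrist view shows +x to the left and -y up. The knob is at (430,285), the marker at (507,187), the pointer at (424,228), and the bottle and cutters are on the far side. Next I fit the holder's pose.

```bash
python3 - <<'E'
from h import *
for n in ["wrist","scene","side"]:
    z=np.load('/tmp/%s.npz'%n); W=z['W']; im=z['im']
    X,Y,Z=W[...,0],W[...,1],W[...,2]
    reg=(X>400)&(X<790)&(Y>-130)&(Y<120)
    r=cv2.minAreaRect(W[reg&(Z>12)&(Z<70)&(abs(Y)<110)&(X<760)][:,:2].astype(np.float32)); print(n,'base',np.round(r[0],1),np.round(r[1],1),r[2])
    k=reg&(Z>95)&(Z<125)&(X>560)&(X<650)&(abs(Y)<50)
    p=W[k]; 
    if len(p)>8: r=cv2.minAreaRect(p[:,:2].astype(np.float32)); print(' knobtop',len(p),np.median(p[:,2]),np.round(r[0],1),np.round(r[1],1),r[2])
    # rails: high aluminium
    for zl,zh,nm in [(43,49,'z46'),(53,58,'z55'),(59,66,'z62')]:
        m=(reg&(Z>zl)&(Z<zh)).astype(np.uint8)
        c,l,st,ce=cv2.connectedComponentsWithStats(m)
        for i in range(1,c):
            if st[i,4]>60:
                r=cv2.minAreaRect(W[l==i][:,:2].astype(np.float32)); print('  ',nm,st[i,4],np.round(r[0],1),np.round(r[1],1),round(r[2],1))
    if n!='side':
        m=reg&(Z>54)&(Z<68)&(Y<-45); print('  marker',m.sum(),np.nanmean(W[m],0), W[m].round()[:12].tolist())
E
```

```text
wrist base [588.    1.1] [330.2 217.6] 0.007710930425673723
 knobtop 893 106.78496526740423 [6.084e+02 1.000e-01] [27.9 35.7] 5.368931293487549
   z46 91 [776.9 -90.6] [ 3.5 39.4] 2.3
   z46 2370 [569.  -61.5] [199.6  18. ] 5.4
   z46 171 [447.6 -19.4] [ 2.8 82.3] 5.3
   z46 2004 [619.    1.3] [99.2 55.7] 5.5
   z46 178 [781.1  47.4] [99.7  2.9] 88.5
   z55 108 [778.6 -90.5] [ 3.7 39.7] 2.7
   z55 80 [781.3  13. ] [35.2  3.3] 86.7
   z55 6029 [578.2  50.3] [289.9  37.1] 5.4
   z55 125 [781.9  69.5] [59.9  6.1] 88.3
   z62 188 [ 708.5 -120.9] [34.2 16.7] 2.1
   z62 1026 [775.6  -4.6] [210.9  17.9] 88.5
   z62 1303 [718.5   6.5] [23.4 83.6] 5.4
   z62 613 [674.9   2.4] [13.2 69.7] 5.5
  marker 1033 [740.99588633 -91.0242926   62.37107557] [[724.0, -129.0, 67.0], [697.0, -129.0, 68.0], [697.0, -129.0, 66.0], [696.0, -129.0, 66.0], [695.0, -130.0, 65.0], [694.0, -130.0, 65.0], [693.0, -130.0, 64.0], [724.0, -129.0, 65.0], [723.0, -128.0, 67.0], [697.0, -128.0, 68.0], [697.0, -129.0, 66.0], [696.0, -129.0, 66.0]]
scene base [5.829e+02 5.000e-01] [219.5 321.4] 89.67929077148438
 knobtop 24
[... 590 characters left out ...]
, [781.0, -106.0, 64.0], [780.0, -91.0, 68.0], [781.0, -94.0, 66.0], [779.0, -96.0, 66.0], [781.0, -100.0, 63.0], [781.0, -103.0, 62.0], [779.0, -105.0, 62.0], [782.0, -110.0, 58.0]]
side base [586.7   9.9] [210.7 340.8] 83.45478820800781
 knobtop 141 105.84961732785143 [605.9   2.6] [27.6 35.4] 5.5600786209106445
   z46 245 [532.6 -64.9] [130.2  22.6] 5.9
   z46 80 [644.5 -52.3] [40.7 20.9] 11.3
   z46 162 [6.476e+02 4.000e-01] [37.6 48.3] 5.9
   z46 69 [576.9  -7.6] [15.8 44.1] 3.2
   z46 360 [573.9  67.4] [288.4   6.6] 5.1
   z55 1311 [577.6  49.8] [291.3  49.3] 3.0
   z62 179 [773.4  -1.2] [220.2  16.8] 88.5
   z62 211 [715.9   8.8] [22.7 84. ] 5.0
   z62 94 [672.4   3.1] [13.  70.9] 4.8
```

Holder: origin about (588,-1.5), yaw about 0.094 rad. The marker is at holder x of about -46, so the jaw target is about 0.065. I'll grip the knob along holder x, which is the tool's present orientation plus the yaw.

play_rows:
  offset:
    - [-8,0.5,-20]
    - [-8,0.5,-40]
    - [0,0,-40]
    - [0,0,-25]
    - [0,0,-5]
    - [0,0,0]
  turn: [0.05,0.044,0,0,0,0]
  grip: 1

```text
clock: 1.5
position: [609.8, 1.0, 100.6]
ee_rot: [-0.049, 0.999, 0.0, 0.004]
contact_force: [1.6, -0.3, 1.1]
gripper_width: 85.0
```

play_rows:
  offset:
    - [-1.5,0,-20]
    - [0,0,-12]
    - [0,0,0]
  turn: [0,0,0]

```text
clock: 1.8
position: [612.0, 1.5, 72.4]
ee_rot: [-0.05, 0.999, 0.001, 0.008]
contact_force: [0.1, 1.1, -0.2]
gripper_width: 85.6
```

play_rows:
  offset:
    - [0,0,0]
    - [0,0,0]
    - [0,0,0]
    - [0,0,0]
    - [0,0,0]
    - [0,0,0]
    - [0,0,0]
    - [0,0,0]
  turn: [0,0,0,0,0,0,0,0]
  grip: -1

```text
clock: 2.6
position: [607.8, 0.8, 76.5]
ee_rot: [-0.049, 0.999, 0.0, 0.004]
contact_force: [-0.1, 0.0, 0.1]
gripper_width: 22.5
```

```bash
python3 - <<'E'
from h import *
for i in range(6):
    im,d,W,K,T=snap("side"); s=arm.read_state(); print(s['position'].round(1),s['ee_rot'].round(4),s['contact_force'].round(1),round(s['gripper_width'],1))
cv2.imwrite('pics/b.png',cv2.resize(im[110:260,170:370],(800,600))[:,:,::-1])
E
```

```text
[607.8   0.8  76.5] [-4.870e-02  9.988e-01  2.000e-04  3.900e-03] [-0.8  0.2 -0.5] 22.8
[607.8   0.8  76.5] [-4.870e-02  9.988e-01  2.000e-04  3.900e-03] [-0.8  0.5 -0.3] 23.3
[607.8   0.8  76.5] [-4.870e-02  9.988e-01  2.000e-04  3.900e-03] [0.3 0.5 0.1] 23.0
[607.8   0.8  76.5] [-4.870e-02  9.988e-01  2.000e-04  3.900e-03] [-1.   0.1 -1.4] 22.8
[607.8   0.8  76.5] [-4.870e-02  9.988e-01  2.000e-04  4.000e-03] [-1.3 -0.2 -0.4] 22.8
[607.8   0.8  76.4] [-4.870e-02  9.988e-01  2.000e-04  3.900e-03] [-0.2  0.   0.5] 22.8
```

View pics/b.png

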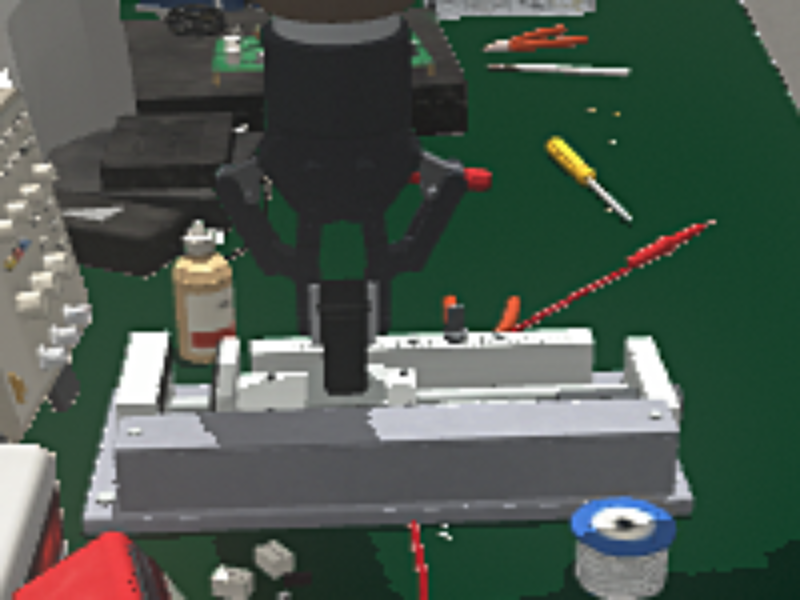

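The pads are high (grasp point about 95 mm, near the cap). I'll open, go 10 mm lower and regrip.

play_rows:
  offset:
    - [0,0,0]
    - [0,0,0]
    - [0,0,0]
    - [0,0,0]
    - [0,0,-6]
    - [0,0,-4]
    - [0,0,-2]
    - [0,0,0]
  turn: [0,0,0,0,0,0,0,0]
  grip: 0.3

```text
clock: 3.7
position: [609.9, 1.1, 64.4]
ee_rot: [-0.049, 0.999, 0.0, 0.006]
contact_force: [0.0, -1.0, 0.1]
gripper_width: 55.4
```

play_rows:
  offset:
    - [0,0,0]
    - [0,0,0]
  turn: [0,0]

```text
clock: 3.9
position: [609.8, 1.1, 64.2]
ee_rot: [-0.049, 0.999, 0.0, 0.006]
contact_force: [0.7, -0.1, 1.0]
gripper_width: 55.7
```

play_rows:
  offset:
    - [-1.5,0,1]
    - [0,0,0]
    - [0,0,0]
    - [0,0,0]
    - [0,0,0]
    - [0,0,0]
    - [0,0,0]
  turn: [0,0,0,0,0,0,0]
  grip: -1

```text
clock: 4.6
position: [607.8, 1.1, 65.7]
ee_rot: [-0.049, 0.999, 0.0, 0.006]
contact_force: [0.6, 0.8, 0.4]
gripper_width: 23.2
```

play_rows:
  offset:
    - [0,0,0]
  turn: [0]

```text
clock: 4.7
position: [607.8, 1.0, 65.6]
ee_rot: [-0.049, 0.999, 0.0, 0.006]
contact_force: [0.3, -0.1, 0.2]
gripper_width: 22.9
```

play_rows:
  offset:
    - [0.3,-3,0]
    - [0.3,-3,0]
    - [0.3,-3,0]
    - [0,0,0]
  turn: [0,0,0,0]

```text
clock: 5.1
position: [608.6, -6.3, 65.7]
ee_rot: [-0.049, 0.999, 0.001, 0.006]
contact_force: [-0.2, 4.6, 0.7]
gripper_width: 23.2
```

play_rows:
  offset:
    - [0.1,-1.2,0]
    - [0,-0.6,0]
  turn: [0,0]

```text
clock: 5.3
position: [608.7, -7.5, 65.6]
ee_rot: [-0.049, 0.999, 0.002, 0.006]
contact_force: [-0.0, 5.1, 1.0]
gripper_width: 23.0
```

play_rows:
  offset:
    - [-4,-0.8,0]
    - [-4,-0.5,0]
    - [-4,-0.5,0]
    - [0,0,0]
  turn: [0,0,0,0]

```text
clock: 5.7
position: [604.2, -6.7, 65.7]
ee_rot: [-0.051, 0.999, 0.003, 0.013]
contact_force: [4.9, 4.8, -0.5]
gripper_width: 23.6
```

play_rows:
  offset:
    - [0,-2,0]
    - [0,-2,0]
    - [-3,-2,0]
  turn: [0,0,0]

```text
clock: 6.0
position: [605.1, -8.6, 65.7]
ee_rot: [-0.051, 0.999, 0.004, 0.016]
contact_force: [6.5, 12.6, -0.1]
gripper_width: 23.4
```

play_rows:
  offset:
    - [-6,-1.5,0]
    - [-6,-1.5,0]
    - [-6,-1.5,0]
  turn: [0,0,0]

```text
clock: 6.3
position: [592.2, -9.6, 65.8]
ee_rot: [-0.053, 0.998, 0.005, 0.019]
contact_force: [8.5, 8.3, -1.1]
gripper_width: 22.9
```

play_rows:
  offset:
    - [-7,-1.6,0]
    - [-7,-1.6,0]
    - [-7,-1.6,0]
    - [-7,-1.6,0]
  turn: [0,0,0,0]

```text
clock: 6.7
position: [571.9, -11.5, 65.8]
ee_rot: [-0.054, 0.998, 0.005, 0.025]
contact_force: [10.4, 7.6, -3.6]
gripper_width: 23.3
```

play_rows:
  offset:
    - [-7,-1.6,0]
    - [-7,-1.6,0]
    - [-7,-1.6,0]
  turn: [0,0,0]

```text
clock: 7.0
position: [557.8, -12.9, 65.9]
ee_rot: [-0.055, 0.998, 0.005, 0.029]
contact_force: [12.1, 9.3, 11.6]
gripper_width: 23.4
```

play_rows:
  offset:
    - [-6,-1.6,0]
    - [-2.5,-1,0]
    - [-2.5,-1,0]
  turn: [0,0,0]

```text
clock: 7.3
position: [555.9, -12.9, 66.4]
ee_rot: [-0.055, 0.998, 0.006, 0.036]
contact_force: [10.9, 7.8, -4.1]
gripper_width: 23.1
```

```bash
cat >> h.py <<'E'
def st():
    s=arm.read_state();d=s['position'][:2]-[607.8,1.0];u=np.array([.9956,.0942]);v=np.array([-.0942,.9956])
    f=s['contact_force'][:2]
    print('jaw %.1f knob %.1f  fx %.1f fy %.1f'%(-d@u,-d@v,f@u,f@v),s['position'].round(1))
E
python3 - <<'E'
from h import *
st(); im,d,W,K,T=snap("wrist"); st(); snap("side"); st()
cv2.imwrite('pics/c.png',cv2.resize(im,(800,600))[:,:,::-1])
E
```

```text
jaw 53.0 knob 9.0  fx 11.6 fy 6.7 [555.9 -12.9  66.4]
jaw 53.0 knob 9.0  fx 11.4 fy 6.9 [555.9 -12.9  66.4]
jaw 53.1 knob 9.0  fx 11.4 fy 6.0 [555.8 -12.9  66.4]
```

View pics/c.png

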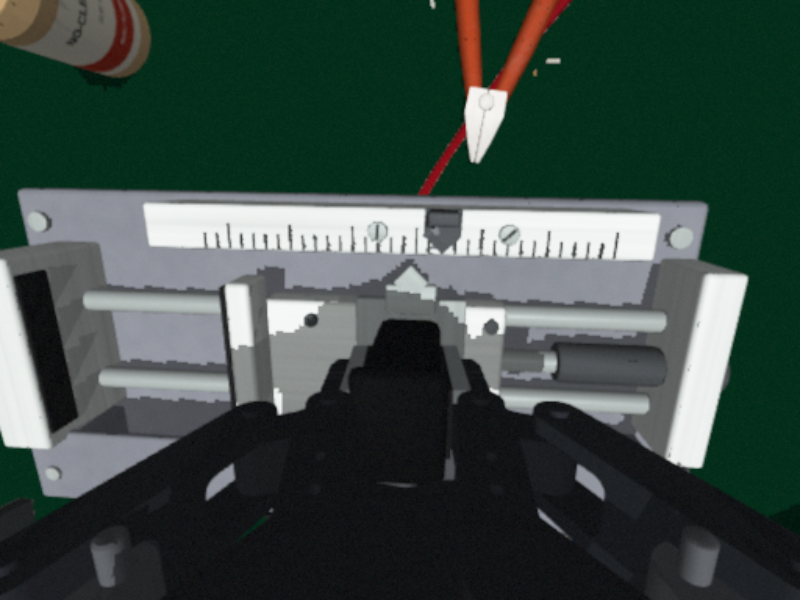

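Marker (444,235) sits between the screws (377, 510), so it is the middle notch. The pointer at 408 is about 13 mm short, which agrees with jaw 53. Now I ease the knob onto the teeth and feel outward.

play_rows:
  offset:
    - [-4,0.5,0]
    - [-4,0.5,0]
  turn: [0,0]

```text
clock: 7.6
position: [554.3, -10.7, 66.5]
ee_rot: [-0.056, 0.998, 0.006, 0.04]
contact_force: [19.2, -3.1, -9.6]
gripper_width: 23.1
```

```bash
python3 -c "
from h import *
st()"
```

```text
jaw 54.4 knob 6.6  fx 18.8 fy -4.9 [554.3 -10.7  66.5]
```

play_rows:
  offset:
    - [-5,-1.2,0]
    - [-5,-1,0]
  turn: [0,0]

```text
clock: 7.8
position: [550.1, -11.7, 66.5]
ee_rot: [-0.056, 0.997, 0.005, 0.043]
contact_force: [13.3, 7.2, -4.1]
gripper_width: 23.6
```

```bash
python3 -c "
from h import *
st()"
```

```text
jaw 58.6 knob 7.2  fx 14.0 fy 5.9 [550.1 -11.7  66.5]
```

play_rows:
  offset:
    - [-5,-0.5,0]
    - [-5,-0.5,0]
  turn: [0,0]

```text
clock: 8.0
position: [545.7, -11.7, 66.5]
ee_rot: [-0.056, 0.997, 0.005, 0.046]
contact_force: [16.3, 2.3, -7.1]
gripper_width: 23.1
```

```bash
python3 -c "
from h import *
st()"
```

```text
jaw 63.1 knob 6.8  fx 16.4 fy 0.7 [545.7 -11.7  66.5]
```

play_rows:
  offset:
    - [-5,-0.3,0]
  turn: [0]

```text
clock: 8.1
position: [543.7, -11.8, 66.5]
ee_rot: [-0.056, 0.997, 0.004, 0.048]
contact_force: [17.4, 1.7, -7.5]
gripper_width: 23.3
```

play_rows:
  offset:
    - [-5,-0.2,0]
  turn: [0]

```text
clock: 8.2
position: [541.8, -11.9, 66.5]
ee_rot: [-0.056, 0.997, 0.004, 0.049]
contact_force: [16.8, 2.2, -6.4]
gripper_width: 23.3
```

```bash
python3 -c "
from h import *
st()"
```

```text
jaw 67.0 knob 6.6  fx 17.0 fy 0.6 [541.8 -11.9  66.5]
```

play_rows:
  offset:
    - [-5,0,0]
  turn: [0]

```text
clock: 8.3
position: [539.4, -11.6, 66.5]
ee_rot: [-0.056, 0.997, 0.003, 0.05]
contact_force: [14.4, 5.5, -3.8]
gripper_width: 23.3
```

play_rows:
  offset:
    - [-4,0,0]
  turn: [0]

```text
clock: 8.4
position: [537.8, -11.2, 66.5]
ee_rot: [-0.056, 0.997, 0.003, 0.05]
contact_force: [14.3, 6.9, -4.3]
gripper_width: 23.3
```

```bash
python3 -c "
from h import *
st()"
```

```text
jaw 70.9 knob 5.5  fx 14.9 fy 5.5 [537.8 -11.2  66.5]
```

The knob has started to drop (5.5, and the friction is gone), so the tongue is over the notch. I ease it in.

play_rows:
  offset:
    - [-2.5,2,0]
    - [-2.5,2,0]
  turn: [0,0]

```text
clock: 8.6
position: [537.2, -6.7, 66.5]
ee_rot: [-0.055, 0.997, 0.002, 0.051]
contact_force: [16.2, 2.8, -4.4]
gripper_width: 23.2
```

```bash
python3 -c "
from h import *
st()"
```

```text
jaw 71.0 knob 1.0  fx 16.3 fy 1.3 [537.2  -6.7  66.5]
```

Tongue is in. I finish the sideways move, then ease inward until the latch carries the load.

play_rows:
  offset:
    - [-1,1.5,0]
    - [0,0.5,0]
    - [0.5,0,0]
    - [0.5,0,0]
    - [0.5,0,0]
  turn: [0,0,0,0,0]

```text
clock: 9.1
position: [540.3, -5.7, 66.4]
ee_rot: [-0.052, 0.998, -0.002, 0.044]
contact_force: [3.9, 6.9, 4.4]
gripper_width: 23.4
```

```bash
python3 -c "
from h import *
st()"
```

```text
jaw 67.8 knob 0.3  fx 4.6 fy 6.5 [540.3  -5.7  66.4]
```

play_rows:
  offset:
    - [0.5,1,0]
    - [0.5,0.5,0]
    - [0.5,0.3,0]
  turn: [0,0,0]

```text
clock: 9.4
position: [540.3, -5.7, 66.3]
ee_rot: [-0.051, 0.998, -0.005, 0.038]
contact_force: [3.0, 5.7, 4.3]
gripper_width: 23.5
```

```bash
python3 -c "
from h import *
st()"
```

```text
jaw 67.9 knob 0.3  fx 3.5 fy 5.4 [540.3  -5.7  66.3]
```

play_rows:
  offset:
    - [2.5,1.5,0]
    - [2.5,1.5,0]
    - [2,1,0]
  turn: [0,0,0]

```text
clock: 9.7
position: [540.3, -5.7, 66.2]
ee_rot: [-0.048, 0.998, -0.008, 0.027]
contact_force: [-0.8, 2.8, 6.0]
gripper_width: 23.4
```

```bash
python3 - <<'E'
from h import *
st(); im,d,W,K,T=snap("wrist"); st()
cv2.imwrite('pics/d.png',cv2.resize(im,(800,600))[:,:,::-1])
E
```

```text
jaw 67.9 knob 0.3  fx -0.5 fy 2.8 [540.3  -5.7  66.2]
jaw 67.9 knob 0.3  fx -2.9 fy 1.4 [540.2  -5.7  66.2]
```

View pics/d.png

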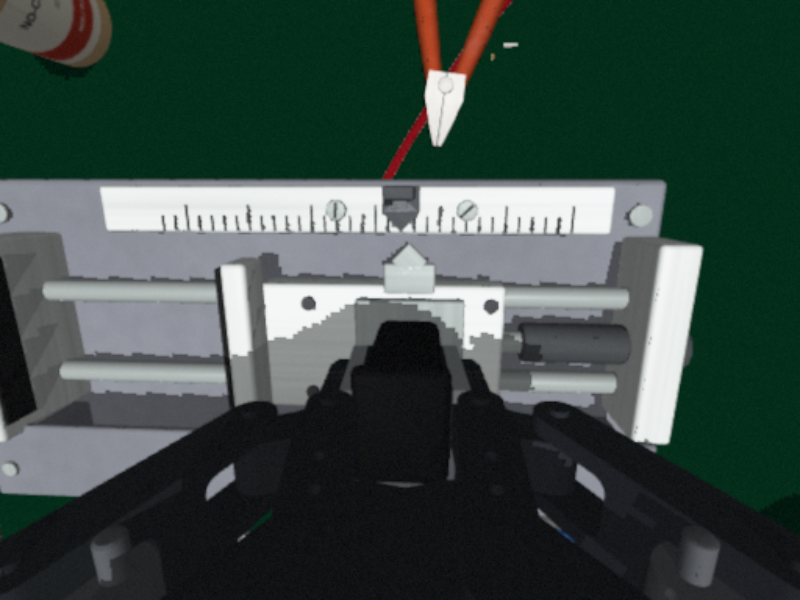

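Pointer tip (409,248) is about 3 mm past the marker (401,228), knob is at 0, and the jaw stays put while pushed inward. I release and retreat upward.

play_rows:
  offset:
    - [0,0,0]
    - [0,0,0]
    - [0,0,0]
    - [0,0,0]
    - [0,0,0]
  turn: [0,0,0,0,0]
  grip: 0.5

```text
clock: 10.25
position: [542.0, -7.3, 66.7]
ee_rot: [-0.049, 0.998, -0.009, 0.029]
contact_force: [-0.1, 0.3, 0.1]
gripper_width: 64.2
```

play_rows:
  offset:
    - [0,0,10]
    - [0,0,25]
    - [0,0,40]
    - [0,0,40]
    - [0,0,40]
    - [0,0,20]
    - [0,0,0]
  turn: [0,0,0,0,0,0,0]

```text
clock: 10.95
position: [540.5, -8.1, 252.7]
ee_rot: [-0.049, 0.998, -0.009, 0.03]
contact_force: [-0.8, 0.2, 1.3]
gripper_width: 64.1
```

```bash
python3 - <<'E'
from h import *
st(); im,d,W,K,T=snap("wrist")
X,Y,Z=W[...,0],W[...,1],W[...,2]
p=W[(Z>95)&(Z<120)&(X>480)&(X<650)&(abs(Y)<50)]
r=cv2.minAreaRect(p[:,:2].astype(np.float32)) if len(p) else None
print(r)
if r:
    e=np.array(r[0])-[588,-1.5]; print('holder x,y',e@[.9956,.0942],e@[-.0942,.9956])
cv2.imwrite('pics/e.png',cv2.resize(im,(800,600))[:,:,::-1])
E
```

```text
jaw 67.8 knob 2.7  fx -0.8 fy 0.2 [540.5  -8.1 252.7]
((539.9417114257812, -6.280769348144531), (27.900842666625977, 34.948577880859375), 5.273448944091797)
holder x,y -48.2971805770874 -0.23264317932128922
```

View pics/e.png

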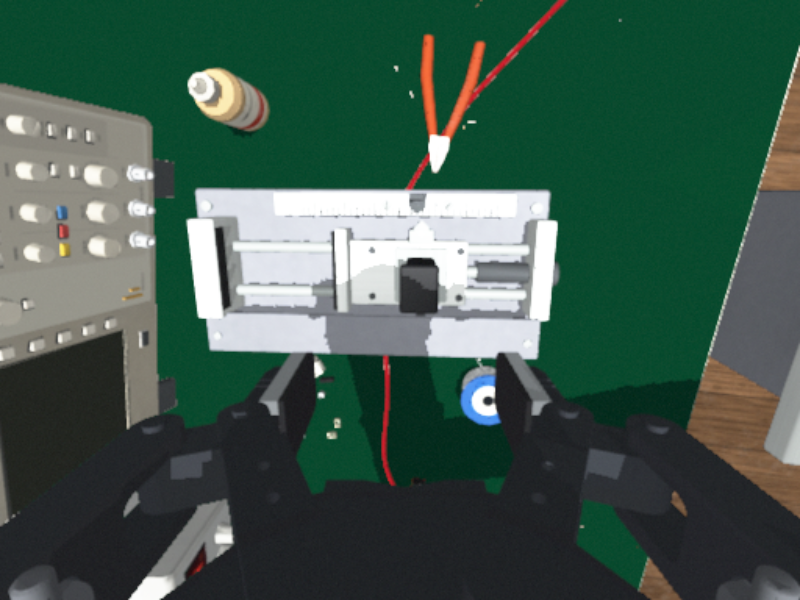

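The jaw stays at about 68 mm with the knob at 0. The pointer (422,230) is just past the marker (418,203), and the bottle, cutters and reel are still where they were. Handing in.

```bash
python3 -c "
from bench import arm
print(arm.job_done())"
```

```text
the job is handed in; nothing more can be done
None
```

The board holder is set open and latched at the marked (middle) notch, and I handed the job in at about 11 s of the 54 s allowed.

I gripped the latch knob and held it fully aside while drawing the jaw out to about 53 mm. From there I eased the knob onto the teeth and felt outward until the tongue dropped in at about 70 mm. I let the spring draw the jaw back to its rest, then opened the gripper and lifted clear.

- **Before release:** the jaw did not move with the knob at 0 and up to 3 N pushing it inward.
- **After release:** the camera put the jaw at about 68 mm and the knob at 0 mm. The pointer is about 3 mm past the marker, within the 8 mm allowed.
- **Surroundings:** the tool touched nothing. The bottle, cutters and reel looked unmoved. I did not check the relay board, which was not in view in the last picture.
- **What went differently:** my first grip was about 10 mm too high, so I regripped lower before moving anything. The arm gave under load and the tool tilted by up to about 6°. Early in the pull, the knob slipped to about 7.3 mm aside, just under the 7.5 mm it needs to clear, and I pushed it back before going on. The jaw never snapped back.

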